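# Hang and lock the parts basket in the bench cleaner

## Robot

A 6-joint arm with a two-finger parallel gripper is mounted at the origin on the work surface. World frame = base frame: x ahead of the robot, y to its left, z up, the work surface at z = 0. Lengths are in mm, angles in rad, forces in N, time in s.
With the tool pointing down it reaches from about 350 to 775 mm from the base axis. Payload 7.3 kg.
Tool frame: the origin (TCP) lies at the very end of the fingers, on their centre line; the grasp point (between the pads) lies 19 mm behind it; x points along the fingers, y is the direction in which the jaws open and shut, and the axes are right-handed (so a half turn about x gives the same grasp; the last joint's range is limited). The gripper opens to 92 mm and grips with 3 to 60 N. Pads are 19 mm wide; open, the fingers measure 130 mm over their backs; the gripper's body (75 mm by 190 mm) begins 47 mm behind the grasp point.
Start: joints at [-1.382, 0.342, 1.524, -0, 1.275, -0.146], TCP at [172.527, -495.862, 226.741] pointing down, gripper open.
Joint ranges: [-2.53, 2.53], [-0.77, 2.02], [0.04, 2.7], [-1, 4.14], [0.28, 2.66], [-3.11, 3.11]. Speed limits (rad/s): [2.57, 2.57, 3.14, 3.14, 3.14, 3.14].

## Interface

Orientations are given as [roll, pitch, yaw] about the fixed x, y, z axes, in that order (R = Rz(yaw) Ry(pitch) Rx(roll)).
In Python, from plant import bot gives the robot as it stands.
- The arm moves only by the tool step_arm, never from a script. Its argument "targets" is a list that holds one entry, the list of rows, each a list of 4 numbers: the shift along the tool's x, y, z in m, then the turn about the tool's x in degrees. A call has exactly 5 rows; each row is the pose to reach, as a shift and turn from the pose measured when the call began, along the tool's axes at that moment; what a row does not reach only later rows make up. A row lasts 1/12 s, in which the tool goes at most 41.7 mm and 7.16 degrees, less where a joint would pass 70% of its speed; a pose out of reach is approached as far as the arm can. A call with a gripper value outside its range is refused whole. "jaw" is the closure, from 0 (fully open) to 1 (shut), set as the call begins (left out, the last holds). The fingers move at their own pace and stop on an object; the grip force is fixed at half the most. Time passes only in rows, so rows that repeat a pose let the fingers close, or fill a call up. It gives the time, the measured TCP pose, the force and the opening at its end, in the units of the state.
- bot.get_obs(): the state, without advancing time (a new reading comes with each control period).
- bot.capture(name): name is "scene" or "top" or "wrist"; returns a dict with "color" (420x560x3 uint8, red, green, blue), "depth" (420x560 float32, mm along the optical axis (not along the pixel's ray), 0 where there is no reading), "fov_y" (degrees; the focal length in pixels is half the picture's height over the tangent of half this angle, whatever the lens; pixels are square), "cx", "cy" (the principal point, pixels), "rvec" (rotation vector, rad) and "tvec" (3), from world to camera coordinates, as OpenCV has them. Camera axes: x right, y down, z forward; pixel columns grow to the right and rows downward; lengths in mm; the calibration is good to about 2 mm. A picture is of the moment at which its call begins.
- bot.close_job(): hands the job in, once; it reports no verdict.
The state is a dict: "time": time; "joint_positions": joint angles; "dq": joint speeds; "tau": joint torques, N m; "tool_pos": TCP position; "tcp_rot": TCP orientation; "contact_force": force on the tool from outside, world axes, zero at the start; "moment": the same for the moment, N m; "grip_width": finger opening in mm.
Only numpy, scipy, OpenCV 4.12 (cv2) and the standard library are available. Lean on these libraries where they do the work, as an engineer would, in place of code of your own. Each camera call takes 0.05 s, during which the arm holds its last target. There are 200 camera calls.

## Task

Pick up the small parts basket by its red handle and hang it in the round mouth of the bench cleaner, its two brass lugs going down through the two entry gaps. Then twist it clockwise (seen from above), leaning on it only lightly, until you feel the lugs drop into their locking notches; let go and leave it hanging locked and level. Do not force the lugs, and leave the other things on the desk where they are.

Things in the scene. Friction and masses are not known exactly. Their poses are not given: they have to be found in the camera images.
- basket: Round aluminium parts basket, about 0.18 kg, standing upright. Origin: centre of its underside, z up. Cup 40 mm tall, outer radius 24 mm at the bottom, 30 mm from 34 mm up. Two brass lugs stick out from the rim along +y and -y to radius 38 mm, 10 mm wide (x), 6 mm thick, underside 34 mm above the origin. A half turn about z gives the same basket.
- handle (a point): Centre of the basket's red handle bar, on the basket's axis 82 mm above its underside; axes as basket. The bar lies along y, over the lugs: 60 mm long, 12 mm wide (x), 14 mm tall, on two thin posts at y = +-26 mm.
- cleaner: White bench cleaner, fixed, 150 x 150 mm, grey deck 4 mm thick, top at 74.5 mm. Origin: centre of its underside, z up; its y axis runs through the two entry gaps. The basket's origin is 40.5 mm above this origin when its lugs stand on the deck, 28 mm when they lie on the ledge, 23 mm when locked. The lugs bear 60 N in all against it (about 2 N m of twist); it does not give.
- mouth (a point): Centre of the cleaner's round mouth (radius 33 mm), level with the deck's top; axes as cleaner. Two entry gaps for the lugs open from the mouth along +y and -y: 16 mm wide (x), reaching out to radius 41.5 mm, a yellow mark on the deck outside each.
- ledge (a point): On the mouth's axis at the height of the ledge (62 mm), a flat level ring under the deck around the 32.5 mm radius well; axes as cleaner. The lugs come down onto it through the gaps. From there they turn only clockwise seen from above (negative about z), with 2.5 mm of play in height under the deck.
- well (a point): On the mouth's axis at the height of the notch floors (57 mm). Two opposite notches in the ledge, 13 mm wide, 5 mm deep, hidden under the deck, lie 0.45 to 1.15 rad clockwise of the gaps (same angle for both, different each time, not measured: find it by feel). No stop marks a notch: lugs not pushed down pass over it and the level ledge goes on. Axes as cleaner.
- rack: Bystander: slotted aluminium rack of tweezers, 70 x 160 mm, 120 mm tall. Origin under its centre.
- multimeter: Bystander: green multimeter lying on its back, 150 x 78 x 51 mm. Origin under its centre.
- wrench: Bystander: steel wrench, 170 mm long, lying flat. Origin about under its middle.
- pencil_cup: Bystander: blue pencil cup, radius 38 mm, 95 mm tall. Origin under its centre.
- flux_jar: Bystander: small closed jar, radius 25 mm, 55 mm tall. Origin under its centre.
Not all that is in view belongs to the job. Leave any green look-alike of the basket alone.

How it is judged:
By the outcome, as a careful person would: the job done as asked, in the order asked, and still so for the second after the job is handed in, with the robot touching nothing.
It also fails if it takes over 58 s, if anything falls off the work surface, if the arm or the gripper's body presses on something with over 40 N, if the wrist force passes 120 N, or if a joint passes its speed limit or range.

## Working session

There is one attempt and no reset: what is moved stays moved. The work goes in short steps, Python scripts to look and compute and a tool call to move; the robot and the scene stay as the last step left them, time stands still between calls to the robot, and variables do not carry over. Pictures are saved under pics/ and viewed, about 8 in all and at most 12, crops included, and the job is handed in when it is done.

Besides the shell and the picture viewer there is one more tool, called after ">>>" as a command line: name --argument value ..., lists and objects as JSON in quotes. step_arm: Moves the arm, as the interface text tells. Its arguments: {"type":"object","properties":{"targets":{"type":"array","items":{"type":"array","items":{"type":"array","items":{"type":"number"}}}},"jaw":{"type":"number"}},"required":["targets"]}

```bash
mkdir -p pics; cat > h.py <<'E'
import numpy as np, cv2
from plant import bot
from scipy.spatial.transform import Rotation as R
def cap(n,save):
    c=bot.capture(n); cv2.imwrite(f'pics/{save}.png',c['color'][:,:,::-1]); np.savez(f'pics/{save}.npz',**c); return c
def load(s): return dict(np.load(f'pics/{s}.npz'))
def cloud(c):
    h,w=c['depth'].shape; f=h/2/np.tan(np.radians(float(c['fov_y']))/2)
    v,u=np.mgrid[:h,:w]; z=c['depth']; P=np.stack([(u-c['cx'])/f*z,(v-c['cy'])/f*z,z],-1)
    M=cv2.Rodrigues(np.array(c['rvec'],float).reshape(3,1))[0]
    return (P-np.array(c['tvec']).reshape(3))@M
E
python3 - <<'E'
from h import *
for n in('scene','top'): cap(n,n+'1')
print(bot.get_obs())
c=load('top1');print(c['fov_y'],c['rvec'],c['tvec'])
E
```

```text
{'time': 0.1, 'joint_positions': array([-1.38199809e+00,  3.42625538e-01,  1.52489014e+00, -2.76830896e-05,
        1.27540138e+00, -1.46003974e-01]), 'dq': array([ 0.001457  , -0.00353478, -0.00318888,  0.00104412,  0.00239168,
        0.00051339]), 'tau': array([ 1.97142275e-03, -4.32003951e+01, -2.44695747e+01,  7.19262077e-02,
        5.26241970e-02, -5.29843032e-05]), 'tool_pos': array([ 172.450261  , -495.49772761,  226.13968218]), 'tcp_rot': array([-1.69681407,  1.56947166,  1.77958887]), 'contact_force': array([ 0.19630364, -0.33112635, -0.18614945]), 'moment': array([-0.01044514,  0.00780238,  0.01106906]), 'grip_width': 91.6202631713908}
57.995464712005706 [ 2.12984007 -2.09532854  0.18687112] [  -2.52601865  602.76354827 1009.71299688]
```

View pics/top1.png

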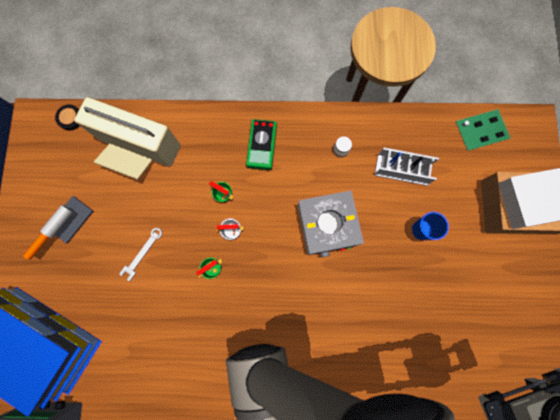

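View pics/scene1.png

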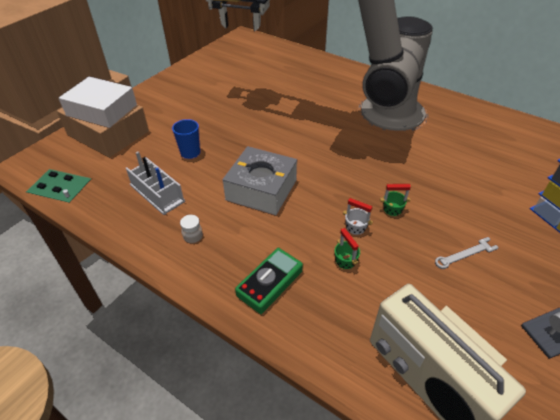

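The top view shows the aluminium basket at about (230,229), with its red bar nearly along the image rows. Green look-alikes are at (222,191) and (210,268). The cleaner mouth is at (330,223), with yellow marks at about (310,226) and (350,218).

```bash
python3 - <<'E'
from h import *
c=load('top1');W=cloud(c);col=c['color'].astype(int)
r,g,b=col[...,0],col[...,1],col[...,2]
v,u=np.mgrid[:420,:560]
def rep(n,m):
    P=W[m]; k=P.mean(0); e=np.linalg.svd((P-k)[:,:2])[2][0]
    print(n,m.sum(),k.round(1),np.median(P[:,2]).round(1),'ang',np.degrees(np.arctan2(e[1],e[0])).round(1),P[:,:2].min(0).round(),P[:,:2].max(0).round())
    return k
red=(r>150)&(g<70)&(b<70)&(abs(u-230)<18)&(abs(v-228)<12)
rep('red',red&(W[...,2]>60))
yel=(r>180)&(g>150)&(b<80)&(abs(u-330)<35)&(abs(v-222)<35)
a=rep('y1',yel&(u<330));d=rep('y2',yel&(u>330)); print((a+d)/2,np.degrees(np.arctan2(*(a-d)[[1,0]])))
m=(W[...,2]>66)&(W[...,2]<82)&(abs(u-330)<40)&(abs(v-222)<40)
rect=cv2.minAreaRect(W[m][:,:2].astype(np.float32));print(rect)
im=cv2.resize(c['color'][180:270,200:370,::-1],None,fx=4.5,fy=4.5,interpolation=cv2.INTER_CUBIC);cv2.imwrite('pics/crop.png',im)
o=bot.get_obs();print(R.from_euler('xyz',o['tcp_rot']).as_matrix().round(3))
E
```

```text
red 87 [531.5 139.7  99.9] 88.2 ang 63.6 [398. -12.] [540. 169.]
y1 30 [543.2 -86.7  73.9] 73.8 ang 102.9 [537. -96.] [549. -77.]
y2 32 [ 566.3 -194.2   74. ] 74.0 ang 102.8 [ 561. -206.] [ 573. -184.]
[ 554.73687827 -140.45704374   73.94293002] 102.09646154619979
((553.94384765625, -139.7811279296875), (150.50157165527344, 151.20147705078125), 11.856260299682617)
[[-0.     0.329 -0.944]
 [ 0.001 -0.944 -0.329]
 [-1.    -0.001 -0.   ]]
```

View pics/crop.png

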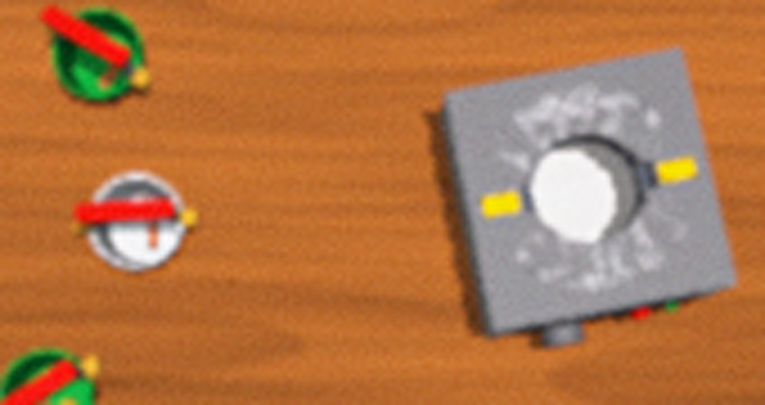

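```bash
cat >> h.py <<'E'
def go(x,y,z,a=None):
    "tool-axis shift (m) and turn (deg) from now to TCP x,y,z with tool-y heading a (deg)"
    o=bot.get_obs();M=R.from_euler('xyz',o['tcp_rot']).as_matrix()
    h=np.degrees(np.arctan2(M[1,1],M[0,1]))
    s=M.T@(np.array([x,y,z])-o['tool_pos'])/1000
    return s.round(4),None if a is None else round(h-a,2)
E
python3 - <<'E'
from h import *
c=load('top1');W=cloud(c);col=c['color'].astype(int)
r,g,b=col[...,0],col[...,1],col[...,2];v,u=np.mgrid[:420,:560]
m=(r>130)&(g<90)&(b<90)&(abs(u-230)<18)&(abs(v-228)<12)&(W[...,2]>80)&(W[...,2]<97)
P=W[m];k=P.mean(0);e=np.linalg.svd((P-k)[:,:2])[2][0];print(m.sum(),k,np.degrees(np.arctan2(e[1],e[0])),P.min(0),P.max(0))
print(go(450,-180,220,-20),go(532,130,200,2))
E
```

```text
99 [532.84278149 142.52066831  88.13945592] 93.73279525540282 [526.04388857 111.79607555  83.86953463] [540.6695698  171.50593364  94.031826  ]
(array([ 0.0065, -0.2068, -0.3658]), np.float64(-50.82)) (array([ 0.0269, -0.4726, -0.5451]), np.float64(-72.82))
```

>>> step_arm --targets '[[[0, -0.02, -0.035, -5], [0, -0.038, -0.07, -10], [0, -0.057, -0.105, -15], [0, -0.076, -0.14, -20], [0, -0.095, -0.175, -25]]]' --jaw 0.3

```text
time: 0.52
tool_pos: [307.2, -346.6, 226.0]
tcp_rot: [-2.086, 1.569, 1.83]
contact_force: [0.5, -1.4, 0.4]
grip_width: 65.8
```

```bash
python3 - <<'E'
from h import *
o=bot.get_obs();print(o['tool_pos'],o['joint_positions'].round(2),o['contact_force'].round(2),o['grip_width'])
print(go(470,-180,220,-20),go(532,142,200,3.5))
E
```

```text
[ 307.21153949 -346.61252811  226.01030349] [-1.01  0.23  1.68  0.    1.23 -0.22] [ 0.51 -1.41  0.36] 65.7923898177524
(array([ 0.0062, -0.0052, -0.2329]), np.float64(-25.61)) (array([ 0.0268, -0.1919, -0.5024]), np.float64(-49.11))
```

>>> step_arm --targets '[[[0, 0, -0.04, -5], [0, 0, -0.08, -10], [0, 0, -0.12, -15], [0, 0, -0.16, -20], [0, 0, -0.2, -25]]]'

```text
time: 0.93
tool_pos: [451.1, -204.9, 226.0]
tcp_rot: [-2.381, 1.568, 1.976]
contact_force: [-0.4, -0.7, -0.3]
grip_width: 64.7
```

```bash
python3 - <<'E'
from h import *
o=bot.get_obs();print(o['tool_pos'],go(532,142,200,3.5))
E
```

```text
[ 451.07189201 -204.85076445  226.02690601] (array([ 0.0267, -0.0448, -0.3533]), np.float64(-23.86))
```

>>> step_arm --targets '[[[0.003, -0.005, -0.038, -3], [0.006, -0.01, -0.076, -6], [0.009, -0.015, -0.114, -9], [0.012, -0.02, -0.152, -12], [0.015, -0.024, -0.19, -15]]]'

```text
time: 1.35
tool_pos: [494.4, -16.3, 211.0]
tcp_rot: [-2.417, 1.568, 2.205]
contact_force: [0.5, -0.4, -0.6]
grip_width: 64.3
```

```bash
python3 - <<'E'
from h import *
o=bot.get_obs();print(o['tool_pos'],go(532,142,200,3.5))
E
```

```text
[494.44287689 -16.33838877 210.99655415] (array([ 0.0113,  0.023 , -0.1611]), np.float64(-8.71))
```

>>> step_arm --targets '[[[0.004, 0.006, -0.04, -3], [0.008, 0.012, -0.08, -6], [0.011, 0.018, -0.12, -8.7], [0.011, 0.023, -0.161, -8.7], [0.011, 0.023, -0.161, -8.7]]]'

```text
time: 1.77
tool_pos: [532.1, 148.5, 199.5]
tcp_rot: [-2.822, 1.566, 1.957]
contact_force: [-1.6, -0.8, 0.4]
grip_width: 64.3
```

```bash
python3 - <<'E'
from h import *
o=bot.get_obs();print(o['tool_pos'])
c=cap('wrist','w1');W=cloud(c);col=c['color'].astype(int);r,g,b=col[...,0],col[...,1],col[...,2]
m=(r>110)&(g<70)&(b<70)&(W[...,2]>80)&(W[...,2]<95)
n,L,S,C=cv2.connectedComponentsWithStats(m.astype(np.uint8))
for i in range(1,n):
  if S[i,4]>60:
    P=W[L==i];k=P.mean(0);q=cv2.minAreaRect(P[:,:2].astype(np.float32));print(S[i],C[i].round(),k.round(1),q)
print(go(533,142,100,3.5))
E
```

```text
[532.11645578 148.47311529 199.52698049]
[ 110  104   60   76 1183] [138. 139.] [423.3 193.   87.9] ((424.51080322265625, 190.59616088867188), (12.224733352661133, 60.09092330932617), 34.93669128417969)
[399 155  60  69 632] [427. 191.] [641.3 168.   87.9] ((642.4425048828125, 168.830322265625), (58.447303771972656, 11.075103759765625), 61.0649299621582)
[278 180  14  43 561] [285. 201.] [533.8 153.6  88.1] ((533.6495361328125, 152.7080535888672), (10.172830581665039, 33.02582550048828), 4.0269317626953125)
(array([0.0995, 0.0013, 0.0038]), np.float64(0.29))
```

View pics/w1.png

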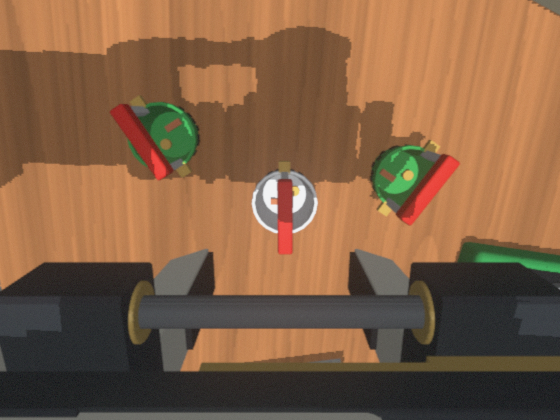

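The wrist view shows the aluminium basket's bar from (285,180) to (285,254) between the jaws, with green baskets well clear on both sides. I'll grasp at about (533.4,141), heading 4°.

```bash
python3 - <<'E'
from h import *
o=bot.get_obs();print(o['tool_pos'],go(533.5,141,64,4))
E
```

```text
[531.72947623 145.43961434 199.46522677] (array([0.1354, 0.0018, 0.0049]), np.float64(-0.21))
```

>>> step_arm --targets '[[[0.02, 0.002, 0.005, 0], [0.045, 0.002, 0.005, 0], [0.07, 0.002, 0.005, 0], [0.085, 0.002, 0.005, 0], [0.085, 0.002, 0.005, 0]]]'

```text
time: 2.23
tool_pos: [531.3, 139.3, 110.9]
tcp_rot: [-1.778, 1.561, 2.999]
contact_force: [-0.7, -0.2, -1.0]
grip_width: 64.3
```

```bash
python3 - <<'E'
from h import *
o=bot.get_obs();print(o['tool_pos'],o['dq'].round(3),go(533.5,141,64,4))
E
```

```text
[531.34272003 139.31176378 110.94064348] [ 0.003 -0.045 -0.063 -0.     0.065  0.003] (array([ 0.0469,  0.0027, -0.0014]), np.float64(-0.28))
```

>>> step_arm --targets '[[[0.015, 0.002, -0.001, 0], [0.03, 0.0025, -0.001, 0], [0.04, 0.0025, -0.001, 0], [0.046, 0.0025, -0.001, 0], [0.046, 0.0025, -0.001, 0]]]'

```text
time: 2.65
tool_pos: [532.9, 140.1, 64.4]
tcp_rot: [-1.735, 1.559, 3.042]
contact_force: [0.6, 0.3, -0.7]
grip_width: 64.8
```

>>> step_arm --targets '[[[0, 0, 0, 0], [0, 0, 0, 0], [0, 0, 0, 0], [0, 0, 0, 0], [0, 0, 0, 0]]]'

```text
time: 3.07
tool_pos: [533.2, 140.1, 64.9]
tcp_rot: [-1.756, 1.56, 3.021]
contact_force: [0.1, 0.1, 0.4]
grip_width: 64.1
```

```bash
python3 - <<'E'
from h import *
o=bot.get_obs();print(o['tool_pos'],o['dq'].round(3),go(533.5,141,64,4),R.from_euler('xyz',o['tcp_rot']).as_matrix()[:,0])
E
```

```text
[533.15095921 140.11626333  64.88541509] [ 0.001  0.003  0.004 -0.001 -0.001  0.001] (array([ 0.0009,  0.0004, -0.0009]), np.float64(-0.3)) [-0.01063685  0.00129355 -0.99994259]
```

>>> step_arm --targets '[[[0, 0, 0, 0], [0, 0, 0, 0], [0, 0, 0, 0], [0, 0, 0, 0], [0, 0, 0, 0]]]' --jaw 1

```text
time: 3.48
tool_pos: [533.1, 140.1, 64.9]
tcp_rot: [-1.752, 1.56, 3.025]
contact_force: [0.4, -0.6, -0.3]
grip_width: 35.4
```

>>> step_arm --targets '[[[0, 0, 0, 0], [0, 0, 0, 0], [0, 0, 0, 0], [0, 0, 0, 0], [0, 0, 0, 0]]]'

```text
time: 3.9
tool_pos: [532.9, 140.1, 64.6]
tcp_rot: [-1.738, 1.559, 3.039]
contact_force: [-0.2, 0.3, -1.9]
grip_width: 11.8
```

```bash
python3 - <<'E'
from h import *
o=bot.get_obs();print(o['tool_pos'],o['contact_force'].round(2),o['grip_width'],R.from_euler('xyz',o['tcp_rot']).as_matrix()[:,0])
c=cap('wrist','w2')
E
```

```text
[532.88788946 140.10011846  64.6351688 ] [-0.16  0.25 -1.88] 11.760490913722862 [-0.01131295  0.00116548 -0.99993533]
```

View pics/w2.png

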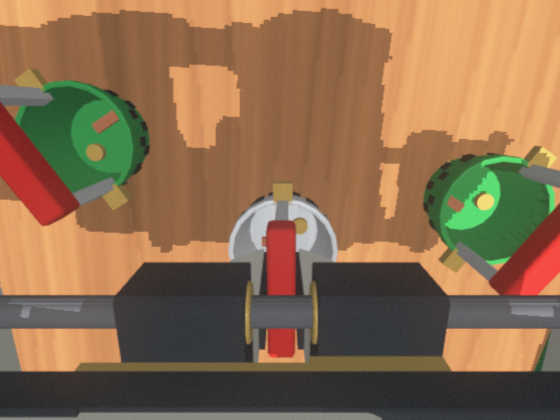

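The bar is gripped at 11.8 mm. It runs from (283,222) to (282,357), with the far lug at (283,190). Next I'll work out the basket's offset along the bar.

```bash
python3 - <<'E'
from h import *
c=load('w2');W=cloud(c);o=bot.get_obs();T=R.from_euler('xyz',o['tcp_rot']).as_matrix()
Q=(W-o['tool_pos'])@T
for v in (183,190,198,222,223,224,226,230,235,240,340,345,350,353,355,357,359): print(v,W[v,282].round(1),Q[v,282].round(1))
M=cv2.Rodrigues(c['rvec'])[0]; cc=-M.T@c['tvec'].ravel()
f=210/np.tan(np.radians(float(c['fov_y']))/2)
def atz(u,v,z):
    d=M.T@np.array([(u-c['cx'])/f,(v-c['cy'])/f,1]); return cc+d*(z-cc[2])/d[2]
for u,v,z in[(283,222,89),(282,357,89),(282,357,75),(283,183,40)]: print(atz(u,v,z).round(1))
E
```

```text
183 [530.  176.5  38. ] [ 26.7  -0.2 -36.5]
190 [530.2 173.3  40.2] [ 24.5  -0.2 -33.3]
198 [530.5 168.8  39.3] [ 25.4  -0.2 -28.8]
222 [530.8 168.7  79.1] [-14.4  -0.4 -28.7]
223 [530.9 168.6  80.2] [-15.5  -0.4 -28.7]
224 [530.9 168.3  80.5] [-15.8  -0.4 -28.3]
226 [530.9 168.9  84.7] [-20.   -0.4 -28.9]
230 [530.9 168.3  87.8] [-23.1  -0.4 -28.3]
235 [531.1 166.3  88.1] [-23.5  -0.4 -26.3]
240 [531.2 164.3  88.4] [-23.8  -0.4 -24.3]
340 [534.2 118.4  88.1] [-23.6  -0.4  21.6]
345 [534.3 116.   88.3] [-23.7  -0.4  24.1]
350 [534.5 114.2  89.2] [-24.6  -0.4  25.9]
353 [534.6 112.3  88.7] [-24.2  -0.4  27.7]
355 [534.6 111.4  88.8] [-24.2  -0.4  28.7]
357 [534.8 109.2  87.3] [-22.7  -0.4  30.9]
359 [538.7  38.2  -0.6] [ 6.500e+01 -1.000e-01  1.022e+02]
[531.1 172.   89. ]
[534.7 110.5  89. ]
[535.3  99.5  75. ]
[530.5 177.   40. ]
```

>>> step_arm --targets '[[[-0.015, 0, 0, 0], [-0.04, 0, 0, 0], [-0.07, 0, 0, 0], [-0.095, 0, 0, 0], [-0.11, 0, 0, 0]]]'

```text
time: 4.37
tool_pos: [534.9, 140.1, 177.3]
tcp_rot: [-1.826, 1.562, 2.951]
contact_force: [-0.0, -0.2, -2.2]
grip_width: 12.0
```

```bash
python3 - <<'E'
from h import *
o=bot.get_obs();print(o['tool_pos'],o['contact_force'].round(2),o['grip_width'],R.from_euler('xyz',o['tcp_rot']).as_matrix()[:,0],go(554.2,-139.4,175,12))
E
```

```text
[534.92656321 140.10328423 177.30292918] [-0.   -0.24 -2.21] 12.006720814392862 [-0.00818049  0.00157824 -0.99996529] (array([0.0017, 0.0012, 0.2802]), np.float64(-8.3))
```

>>> step_arm --targets '[[[0, 0, 0.02, -1], [0, 0, 0.05, -3], [0, 0, 0.085, -5], [0, 0, 0.12, -7], [0, 0, 0.15, -8]]]'

```text
time: 4.78
tool_pos: [544.2, -11.5, 176.8]
tcp_rot: [-1.919, 1.562, 3.0]
contact_force: [0.6, -1.0, -2.5]
grip_width: 11.7
```

```bash
python3 - <<'E'
from h import *
o=bot.get_obs();print(o['tool_pos'],o['contact_force'].round(2),go(554.2,-139.4,175,12))
E
```

```text
[544.20009226 -11.45137978 176.77790836] [ 0.61 -1.05 -2.48] (array([ 0.0015, -0.0164,  0.1273]), np.float64(-0.19))
```

>>> step_arm --targets '[[[0, -0.004, 0.035, 0], [0, -0.008, 0.07, 0], [0, -0.012, 0.1, 0], [0, -0.016, 0.12, 0], [0, -0.016, 0.125, 0]]]'

```text
time: 5.2
tool_pos: [553.7, -140.6, 176.0]
tcp_rot: [-1.819, 1.561, 3.096]
contact_force: [0.1, -0.2, -1.9]
grip_width: 11.8
```

>>> step_arm --targets '[[[0, 0, 0, 0], [0, 0, 0, 0], [0, 0, 0, 0], [0, 0, 0, 0], [0, 0, 0, 0]]]'

```text
time: 5.62
tool_pos: [553.7, -139.4, 176.1]
tcp_rot: [-1.838, 1.561, 3.079]
contact_force: [0.3, 0.0, -1.7]
grip_width: 11.7
```

```bash
python3 - <<'E'
from h import *
o=bot.get_obs();print(o['tool_pos'],o['contact_force'].round(2),o['moment'],R.from_euler('xyz',o['tcp_rot']).as_matrix()[:,0],go(554.2,-139.4,175,12))
c=cap('wrist','w3');W=cloud(c);T=R.from_euler('xyz',o['tcp_rot']).as_matrix()
col=c['color'].astype(int);r,g,b=col[...,0],col[...,1],col[...,2]
m=(r>150)&(g>120)&(b<80)&(W[...,2]>65)&(W[...,2]<85);n,L,S,C=cv2.connectedComponentsWithStats(m.astype(np.uint8))
for i in range(1,n):
  if S[i,4]>30: print(S[i],C[i].round(),W[L==i].mean(0).round(1))
m=(W[...,2]>69)&(W[...,2]<79);P=W[m];print(cv2.minAreaRect(P[:,:2].astype(np.float32)))
E
```

```text
[ 553.72306343 -139.41430333  176.08710394] [ 0.31  0.04 -1.71] [-0.04010862 -0.18125501 -0.01149955] [-9.65951037e-03  6.06845440e-04 -9.99953162e-01] (array([0.0011, 0.0005, 0.0001]), np.float64(-0.3))
[276 125  17  31 497] [284. 140.] [544.  -88.5  74.5]
((551.9735107421875, -124.90621185302734), (150.83885192871094, 114.01666259765625), 11.940855026245117)
```

View pics/w3.png

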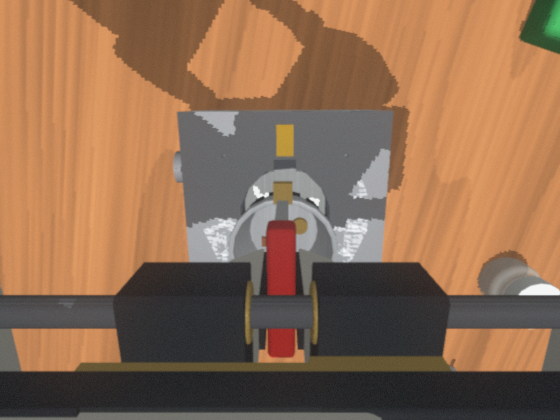

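The wrist view shows the near gap at about (284,165), in line with the lug at (283,190) and the yellow mark at (284,140). The two cameras differ by about 2.5 mm on the centre, so I'll lower the basket to just above the deck and check again there.

```bash
python3 - <<'E'
from h import *
print(go(555,-140.8,113,12))
E
```

```text
(array([0.0631, 0.0015, 0.0016]), np.float64(-0.3))
```

>>> step_arm --targets '[[[0.01, 0.0015, 0.0016, -0.2], [0.025, 0.0015, 0.0016, -0.2], [0.045, 0.0015, 0.0016, -0.2], [0.058, 0.0015, 0.0016, -0.2], [0.063, 0.0015, 0.0016, -0.2]]]'

```text
time: 6.08
tool_pos: [553.7, -140.0, 110.3]
tcp_rot: [-1.937, 1.557, 2.984]
contact_force: [-1.0, 0.6, -2.1]
grip_width: 11.7
```

>>> step_arm --targets '[[[0, 0, 0, 0], [0, 0, 0, 0], [0, 0, 0, 0], [0, 0, 0, 0], [0, 0, 0, 0]]]'

```text
time: 6.5
tool_pos: [554.1, -140.1, 111.1]
tcp_rot: [-1.906, 1.559, 3.015]
contact_force: [-0.0, -0.5, -2.1]
grip_width: 11.4
```

```bash
python3 - <<'E'
from h import *
o=bot.get_obs();print(o['tool_pos'],o['contact_force'].round(2),R.from_euler('xyz',o['tcp_rot']).as_matrix()[:,0],go(555,-140.8,113,12))
c=cap('wrist','w4');W=cloud(c)
col=c['color'].astype(int);r,g,b=col[...,0],col[...,1],col[...,2]
m=(r>150)&(g>120)&(b<80)&(W[...,2]>65)&(W[...,2]<80);n,L,S,C=cv2.connectedComponentsWithStats(m.astype(np.uint8))
for i in range(1,n):
  if S[i,4]>30: print(S[i],C[i].round(),W[L==i].mean(0).round(1),W[L==i].min(0).round(1),W[L==i].max(0).round(1))
cv2.imwrite('pics/w4c.png',cv2.resize(c['color'][60:260,180:390,::-1],None,fx=3.5,fy=3,interpolation=cv2.INTER_CUBIC)[:600])
E
```

```text
[ 554.14680595 -140.1277964   111.10515289] [-0.03 -0.5  -2.09] [-0.01199924  0.00152765 -0.99992684] (array([-0.0019,  0.0007,  0.0008]), np.float64(-0.07))
[274 129  22  42 901] [284. 150.] [544.  -88.6  74.5] [ 536.4 -100.2   72.5] [551.7 -76.9  76.5]
```

View pics/w4c.png

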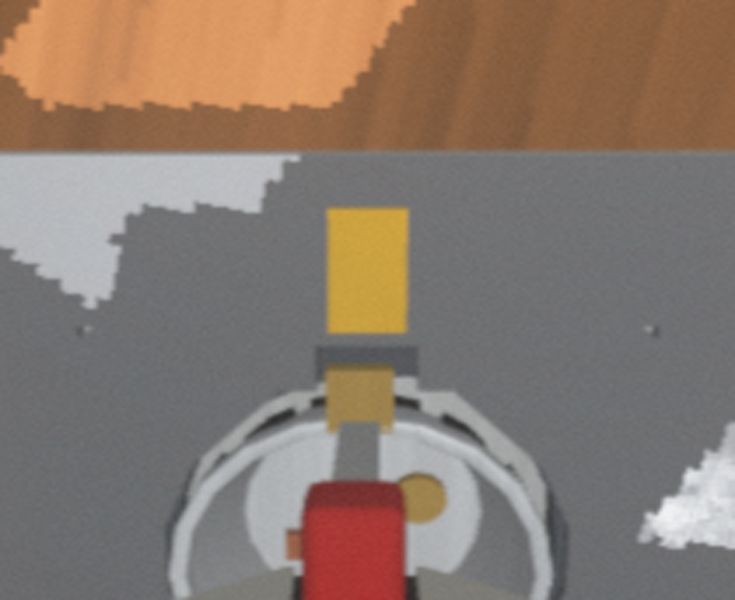

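```bash
python3 - <<'E'
from h import *
c=load('w4');o=bot.get_obs();T=R.from_euler('xyz',o['tcp_rot']).as_matrix()
M=cv2.Rodrigues(c['rvec'])[0]; cc=-M.T@c['tvec'].ravel();f=210/np.tan(np.radians(float(c['fov_y']))/2)
def atz(u,v,z):
    d=M.T@np.array([(u-c['cx'])/f,(v-c['cy'])/f,1]); p=cc+d*(z-cc[2])/d[2]; return p.round(1),((p-o['tool_pos'])@T).round(1)
zb=o['tool_pos'][2]-64.6
for n,a in dict(gapL=(270.3,175.7,74.5),gapR=(299.4,175.7,74.5),yel=(284.9,150,74.5),lugL=(273.1,182.3,zb+40),lugR=(292.6,182.3,zb+40),barL=(180+308/3.5,60+490/3,zb+89),barR=(180+403/3.5,60+490/3,zb+89)).items(): print(n,*atz(*a))
E
```

```text
gapL [ 539.3 -103.8   74.5] [ 36.8  -6.5 -38.4]
gapR [ 554.8 -100.5   74.5] [ 36.6   9.3 -38.4]
yel [544.2 -88.6  74.5] [ 36.7   1.4 -52.3]
lugL [ 541.4 -104.6   86.4] [ 24.8  -4.7 -37.3]
lugR [ 551.2 -102.5   86.4] [ 24.7   5.3 -37.3]
barL [ 542.2 -110.6  135.4] [-24.2  -5.8 -31.4]
barR [ 552.5 -108.4  135.4] [-24.3   4.7 -31.5]
```

In the crop, the gap (316–418, 347) is 1.1 mm to tool +y and 2.4 mm to tool +z of the lug (326–394, 367). The headings agree. I'll shift and lower gently.

>>> step_arm --targets '[[[0, 0.0011, 0.0024, 0], [0.001, 0.0011, 0.0024, 0], [0.004, 0.0011, 0.0024, 0], [0.008, 0.0011, 0.0024, 0], [0.01, 0.0011, 0.0024, 0]]]'

```text
time: 6.97
tool_pos: [555.1, -142.1, 100.2]
tcp_rot: [-1.931, 1.557, 2.989]
contact_force: [-0.1, 0.2, -2.8]
grip_width: 11.5
```

```bash
python3 - <<'E'
from h import *
o=bot.get_obs();print(o['tool_pos'],o['contact_force'].round(2),o['moment'].round(3),R.from_euler('xyz',o['tcp_rot']).as_matrix()[:,0])
print(go(554.9,-142.1,100,12))
E
```

```text
[ 555.13597054 -142.07946589  100.22023593] [-0.15  0.15 -2.85] [ 0.005 -0.115  0.038] [-0.01315171  0.00201756 -0.99991148]
(array([ 0.0002, -0.0002, -0.    ]), np.float64(-0.07))
```

Underside at 35.6 mm, already past the deck top, with no contact. Continuing down.

>>> step_arm --targets '[[[0.002, 0, 0, 0], [0.004, 0, 0, 0], [0.005, 0, 0, 0], [0.0065, 0, 0, 0], [0.0065, 0, 0, 0]]]'

```text
time: 7.38
tool_pos: [554.9, -142.0, 93.4]
tcp_rot: [-1.937, 1.557, 2.984]
contact_force: [-0.8, -0.4, -1.9]
grip_width: 11.5
```

>>> step_arm --targets '[[[0.0005, 0, 0, 0], [0.001, 0, 0, 0], [0.0015, 0, 0, 0], [0.0015, 0, 0, 0], [0.0015, 0, 0, 0]]]'

```text
time: 7.8
tool_pos: [555.1, -141.9, 92.4]
tcp_rot: [-1.936, 1.558, 2.984]
contact_force: [-1.6, 0.8, 1.6]
grip_width: 11.6
```

```bash
cat >> h.py <<'E'
def st():
    o=bot.get_obs();M=R.from_euler('xyz',o['tcp_rot']).as_matrix()
    print(o['time'],o['tool_pos'].round(2),'F',o['contact_force'].round(2),'M',o['moment'].round(3),'ax',M[:,0].round(4),'head',np.degrees(np.arctan2(M[1,1],M[0,1])).round(2),o['grip_width'])
E
python3 -c "from h import *;st()"
```

```text
7.8 [ 555.08 -141.95   92.43] F [-1.6   0.83  1.65] M [0.2   0.127 0.023] ax [-0.0129  0.002  -0.9999] head 11.94 11.576786951264019
```

On the ledge: underside is at about 27.9 mm, with roughly 3.6 N of push. I'll turn clockwise towards 22°, before the notch range, with a light push.

>>> step_arm --targets '[[[0.0005, 0, 0, 2], [0.0005, 0, 0, 4], [0.0005, 0, 0, 6], [0.0005, 0, 0, 8], [0.0005, 0, 0, 10]]]'

```text
time: 8.22
tool_pos: [555.6, -142.3, 92.4]
tcp_rot: [-1.715, 1.559, 3.029]
contact_force: [-0.2, -0.2, 2.0]
grip_width: 11.5
```

```bash
python3 -c "
from h import *
st();print(go(555,-142,92.4))"
```

```text
8.2167 [ 555.65 -142.25   92.41] F [-0.15 -0.2   1.96] M [ 0.048 -0.119  0.101] ax [-0.0114  0.0013 -0.9999] head 1.84 11.546654996014118
(array([ 0.    , -0.0006, -0.0003]), None)
```

>>> step_arm --targets '[[[0.0008, -0.0005, 0, 2], [0.0008, -0.0005, 0, 4], [0.0008, -0.0005, 0, 6], [0.0008, -0.0005, 0, 8], [0.0008, -0.0005, 0, 10]]]'

```text
time: 8.63
tool_pos: [556.0, -142.7, 92.4]
tcp_rot: [-1.45, 1.562, 3.118]
contact_force: [0.9, -0.5, 3.2]
grip_width: 11.8
```

>>> step_arm --targets '[[[0.001, 0, 0, 0.6], [0.001, 0, 0, 1.2], [0.001, 0, 0, 1.8], [0.001, 0, 0, 2.4], [0.001, 0, 0, 3]]]'

```text
time: 9.05
tool_pos: [556.7, -143.0, 92.3]
tcp_rot: [-1.277, 1.564, -3.043]
contact_force: [0.1, -0.5, 5.9]
grip_width: 11.7
```

```bash
python3 -c "
from h import *
st();print(go(555,-142,92.4))"
```

```text
9.05 [ 556.74 -142.95   92.34] F [ 0.12 -0.52  5.86] M [ 0.149 -0.047  0.115] ax [-6.9e-03 -7.0e-04 -1.0e+00] head -11.23 11.71930598722241
(array([-0.    , -0.0019, -0.0006]), None)
```

>>> step_arm --targets '[[[0.001, -0.0004, -0.0002, 0.6], [0.001, -0.0008, -0.0004, 1.2], [0.001, -0.0012, -0.0006, 1.8], [0.001, -0.0016, -0.0006, 2.4], [0.001, -0.002, -0.0006, 3]]]'

```text
time: 9.47
tool_pos: [556.2, -142.6, 92.4]
tcp_rot: [-0.722, 1.567, -2.541]
contact_force: [2.5, -1.1, 4.9]
grip_width: 11.5
```

```bash
python3 -c "
from h import *
st();print(go(555,-142,92.4))"
```

```text
9.4667 [ 556.24 -142.61   92.36] F [ 2.55 -1.13  4.9 ] M [-0.142 -0.52   0.123] ax [-0.0032 -0.0022 -1.    ] head -14.26 11.51177701300349
(array([-0.    , -0.0014, -0.0003]), None)
```

>>> step_arm --targets '[[[0.001, -0.0003, 0, 0.6], [0.001, -0.0006, 0, 1.2], [0.001, -0.0008, 0, 1.8], [0.001, -0.0008, 0, 2.4], [0.001, -0.0008, 0, 3]]]'

```text
time: 9.88
tool_pos: [556.5, -142.7, 92.3]
tcp_rot: [0.172, 1.568, -1.7]
contact_force: [0.8, -0.1, 5.1]
grip_width: 11.8
```

>>> step_arm --targets '[[[0.001, 0, 0, 0.6], [0.001, 0, 0, 1.2], [0.001, -0.0002, 0, 1.8], [0.001, -0.0003, 0, 2.4], [0.001, -0.0003, 0, 3]]]'

```text
time: 10.3
tool_pos: [557.2, -142.9, 92.1]
tcp_rot: [0.868, 1.566, -1.057]
contact_force: [1.0, 0.9, 4.3]
grip_width: 11.8
```

```bash
python3 -c "
from h import *
st();print(go(555,-142,92.4))"
```

```text
10.3 [ 557.21 -142.9    92.15] F [0.97 0.92 4.25] M [ 0.039 -0.407  0.135] ax [ 0.0023 -0.004  -1.    ] head -20.29 11.76380532394276
(array([-0.0003, -0.0024, -0.0001]), None)
```

>>> step_arm --targets '[[[0.001, 0, 0, 0.6], [0.001, 0, 0, 1.2], [0.001, 0, 0, 1.8], [0.001, 0, 0, 2.4], [0.001, 0, 0, 3]]]'

```text
time: 10.72
tool_pos: [558.2, -142.7, 91.7]
tcp_rot: [1.242, 1.564, -0.736]
contact_force: [2.6, 2.8, 5.4]
grip_width: 11.9
```

```bash
python3 -c "
from h import *
st();c=cap('wrist','w5')
cv2.imwrite('pics/w5c.png',cv2.resize(c['color'][60:380,140:430,::-1],None,fx=1.85,fy=1.85,interpolation=cv2.INTER_CUBIC)[:600])"
```

```text
10.7167 [ 558.19 -142.7    91.75] F [2.65 2.78 5.42] M [ 0.338 -0.565  0.261] ax [ 0.0047 -0.0042 -1.    ] head -23.3 11.851453976664526
```

View pics/w5c.png

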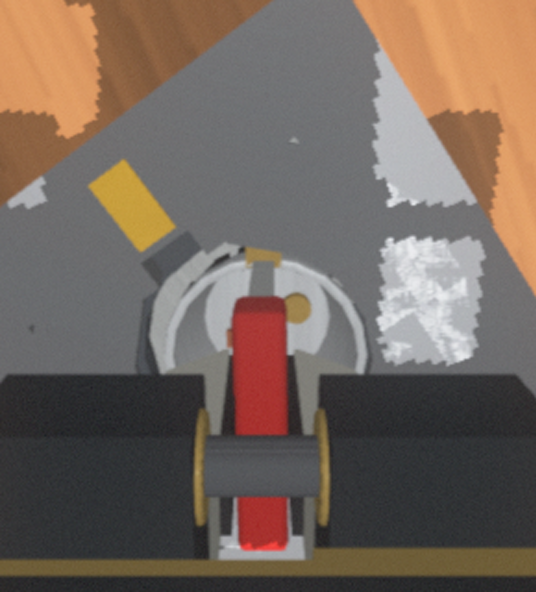

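The basket has turned about 35°, with the lug now under the deck at (263,255). It sits off centre to the right, with a wider gap at left (150,340) than at right (370,340). I'll recentre along tool −y with the push relaxed.

>>> step_arm --targets '[[[-0.0005, -0.001, 0, 0], [-0.0005, -0.002, 0, 0], [-0.0005, -0.003, 0, 0], [-0.0005, -0.003, 0, 0], [-0.0005, -0.003, 0, 0]]]'

```text
time: 11.18
tool_pos: [555.6, -141.8, 92.0]
tcp_rot: [1.246, 1.564, -0.733]
contact_force: [3.9, -1.0, -1.6]
grip_width: 12.0
```

```bash
python3 -c "
from h import *
st();print(go(555,-142,92.4))"
```

```text
11.1833 [ 555.57 -141.77   92.04] F [ 3.89 -1.04 -1.6 ] M [-0.362 -0.685 -0.048] ax [ 0.005  -0.0045 -1.    ] head -23.36 12.002136475087472
(array([-0.0004, -0.0004,  0.0004]), None)
```

>>> step_arm --targets '[[[0.0005, 0.0005, 0, 0], [0.001, 0.0005, 0, 0], [0.0015, 0.0005, 0, 0], [0.0015, 0.0005, 0, 0], [0.0015, 0.0005, 0, 0]]]'

```text
time: 11.6
tool_pos: [556.2, -141.7, 91.4]
tcp_rot: [1.325, 1.564, -0.654]
contact_force: [1.1, 1.7, 7.3]
grip_width: 12.0
```

```bash
python3 -c "
from h import *
st();print(go(555,-142,92.4))"
```

```text
11.6 [ 556.19 -141.68   91.38] F [1.07 1.72 7.28] M [ 0.063 -0.166 -0.15 ] ax [ 0.0056 -0.0043 -1.    ] head -23.36 11.987938760278977
(array([-0.001 , -0.001 ,  0.0008]), None)
```

>>> step_arm --targets '[[[0.0007, -0.0002, 0, 0.6], [0.0007, -0.0004, 0, 1.2], [0.0007, -0.0006, 0, 1.8], [0.0007, -0.0006, 0, 2.4], [0.0007, -0.0006, 0, 3]]]'

```text
time: 12.02
tool_pos: [556.7, -141.7, 91.4]
tcp_rot: [1.468, 1.561, -0.564]
contact_force: [4.6, 0.4, 5.1]
grip_width: 11.5
```

```bash
python3 -c "
from h import *
st();print(go(555,-142,92.4))"
```

```text
12.0167 [ 556.69 -141.73   91.36] F [4.6  0.35 5.07] M [-0.203 -0.863  0.134] ax [ 0.0082 -0.0052 -1.    ] head -26.4 11.485229320947507
(array([-0.0011, -0.0014,  0.001 ]), None)
```

```bash
python3 - <<'E'
from h import *
c=cap('wrist','w6');W=cloud(c);o=bot.get_obs();T=R.from_euler('xyz',o['tcp_rot']).as_matrix()
col=c['color'].astype(int);r,g,b=col[...,0],col[...,1],col[...,2]
m=(r>140)&(g>110)&(b<90)&(W[...,2]>71)&(W[...,2]<78);m=cv2.morphologyEx(m.astype(np.uint8),cv2.MORPH_OPEN,np.ones((3,3)));n,L,S,C=cv2.connectedComponentsWithStats(m)
for i in range(1,n):
  if S[i,4]>200:
    P=W[L==i];q=cv2.minAreaRect(P[:,:2].astype(np.float32));print(C[i].round(),P.mean(0).round(1),q)
# bar top in tool frame
Q=(W-o['tool_pos'])@T
for v in range(215,240,4):
    rr=(r[v]>90)&(g[v]<60)&(Q[v,:,0]<-10)&(Q[v,:,0]>-35); u=np.where(rr)[0]
    if len(u): print(v,u.min(),u.max(),Q[v,u].mean(0).round(1),W[v,u].mean(0).round(1))
m=(r>100)&(g<60)&(b<60)&(Q[...,0]<-18)&(Q[...,0]>-32)&(abs(Q[...,1])<9);P=Q[m];print(P.min(0),P.max(0),np.median(P,0), np.polyfit(P[:,2],P[:,0],1))
# rim: points 38..42 above basket bottom
zb=o['tool_pos'][2]-64.6;print('zb',zb)
cv2.imwrite('pics/w6c.png',cv2.resize(c['color'][120:290,190:380,::-1],None,fx=4,fy=3.5,interpolation=cv2.INTER_CUBIC)[:600])
st()
E
```

```text
[210. 175.] [544.1 -88.5  74.5] ((543.9644165039062, -88.6441650390625), (12.579459190368652, 22.07306671142578), 12.276001930236816)
223 269 293 [-15.7  -0.5 -28.4] [ 568.7 -116.   107. ]
227 267 293 [-20.7  -0.8 -28.4] [ 568.3 -115.8  111.9]
231 267 293 [-22.9  -0.9 -27.4] [ 567.8 -116.6  114.1]
235 267 293 [-23.4  -0.9 -26. ] [ 567.2 -117.9  114.6]
239 266 293 [-23.5  -1.2 -24.3] [ 566.2 -119.3  114.8]
[-26.48631672  -6.784734   -28.9024632 ] [-18.07130202   5.05512272  30.39013679] [-23.59490108  -0.90764996 -10.09332873] [-2.34382231e-02 -2.36031860e+01]
zb 26.708224567173374
12.0667 [ 556.61 -141.72   91.31] F [4.19 0.37 4.87] M [-0.147 -0.787  0.107] ax [ 0.008  -0.0051 -1.    ] head -26.43 11.862596013044032
```

View pics/w6c.png

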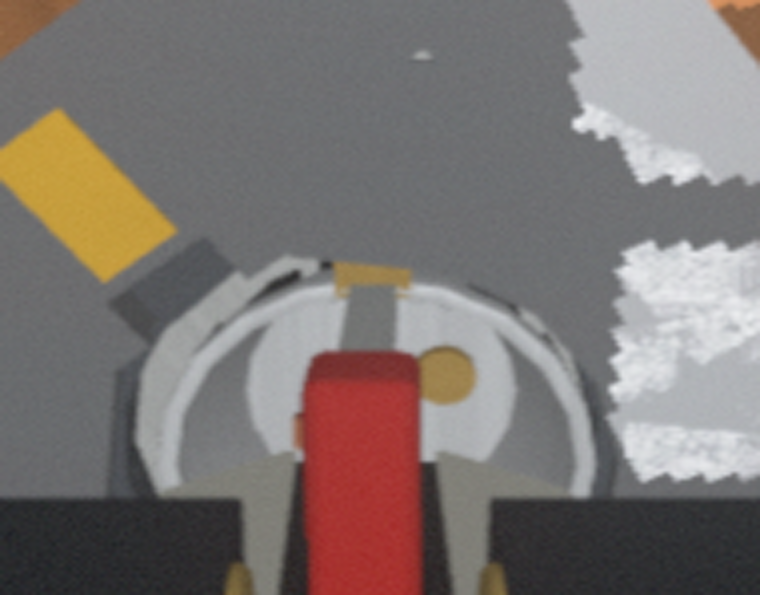

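>>> step_arm --targets '[[[-0.0005, 0, 0, 0], [-0.0012, 0, 0, 0], [-0.002, 0, 0, 0], [-0.002, 0, 0, 0], [-0.002, 0, 0, 0]]]'

```text
time: 12.48
tool_pos: [555.6, -141.4, 92.4]
tcp_rot: [1.381, 1.564, -0.651]
contact_force: [-0.2, 1.3, -2.6]
grip_width: 11.7
```

```bash
python3 -c "
from h import *
st();print(go(555.6,-141.7,92.8))"
```

```text
12.4833 [ 555.58 -141.38   92.43] F [-0.23  1.27 -2.62] M [ 0.008 -0.09   0.008] ax [ 0.0054 -0.0041 -1.    ] head -26.44 11.717723559123092
(array([-0.0004,  0.0002,  0.0003]), None)
```

>>> step_arm --targets '[[[0.0005, 0, 0, 0], [0.001, 0, 0, 0], [0.0015, 0, 0, 0], [0.0018, 0, 0, 0], [0.0018, 0, 0, 0]]]'

```text
time: 12.9
tool_pos: [555.5, -141.3, 90.5]
tcp_rot: [1.365, 1.564, -0.667]
contact_force: [0.9, 0.1, -1.3]
grip_width: 11.8
```

```bash
python3 -c "
from h import *
st();print(go(555.6,-141.7,92.8))"
```

```text
12.9 [ 555.46 -141.32   90.46] F [ 0.91  0.15 -1.33] M [ 0.016 -0.08  -0.001] ax [ 0.005  -0.0039 -1.    ] head -26.44 11.835206134514296
(array([-0.0023,  0.0003,  0.0003]), None)
```

It now goes freely below the ledge level (90.5 mm, no force), so the lugs are in the notches. The earlier side force was probably the notch edge. I'll press on down.

>>> step_arm --targets '[[[0.0005, 0, 0, 0], [0.001, 0, 0, 0], [0.0015, 0, 0, 0], [0.002, 0, 0, 0], [0.002, 0, 0, 0]]]'

```text
time: 13.32
tool_pos: [555.4, -141.3, 88.4]
tcp_rot: [1.359, 1.565, -0.673]
contact_force: [-0.2, -0.0, -1.0]
grip_width: 12.0
```

```bash
python3 -c "
from h import *
st();print(go(555.6,-141.7,92.8))"
```

```text
13.3167 [ 555.42 -141.31   88.35] F [-0.21 -0.03 -1.04] M [-0.075 -0.051  0.025] ax [ 0.0048 -0.0038 -1.    ] head -26.44 11.97150040522567
(array([-0.0044,  0.0004,  0.0003]), None)
```

>>> step_arm --targets '[[[0.0005, 0, 0, 0], [0.001, 0, 0, 0], [0.0014, 0, 0, 0], [0.0014, 0, 0, 0], [0.0014, 0, 0, 0]]]'

```text
time: 13.73
tool_pos: [555.5, -141.5, 87.4]
tcp_rot: [1.368, 1.564, -0.664]
contact_force: [-1.2, 0.0, 3.6]
grip_width: 11.8
```

```bash
python3 -c "
from h import *
st();print(go(555.6,-141.7,92.8))"
```

```text
13.7333 [ 555.55 -141.48   87.43] F [-1.17  0.02  3.63] M [-0.062  0.307 -0.026] ax [ 0.0054 -0.0042 -1.    ] head -26.44 11.798148353601043
(array([-0.0054,  0.0002,  0.0002]), None)
```

Seated: a 5 mm drop to 87.4 mm, with firm contact at about 5 N. Releasing.

>>> step_arm --targets '[[[0, 0, 0, 0], [0, 0, 0, 0], [0, 0, 0, 0], [0, 0, 0, 0], [0, 0, 0, 0]]]' --jaw 0.5

```text
time: 14.15
tool_pos: [555.6, -141.4, 87.3]
tcp_rot: [1.368, 1.564, -0.665]
contact_force: [-0.5, 1.0, -0.1]
grip_width: 40.5
```

>>> step_arm --targets '[[[0, 0, 0, 0], [0, 0, 0, 0], [0, 0, 0, 0], [0, 0, 0, 0], [0, 0, 0, 0]]]'

```text
time: 14.57
tool_pos: [555.6, -141.4, 87.3]
tcp_rot: [1.37, 1.564, -0.663]
contact_force: [-0.1, 0.1, -0.6]
grip_width: 45.9
```

```bash
python3 -c "
from h import *
st()"
```

```text
14.5667 [ 555.55 -141.43   87.31] F [-0.06  0.11 -0.62] M [ 0.03  -0.084 -0.046] ax [ 0.0053 -0.0041 -1.    ] head -26.44 45.89849248034369
```

>>> step_arm --targets '[[[-0.01, 0, 0, 0], [-0.03, 0, 0, 0], [-0.06, 0, 0, 0], [-0.09, 0, 0, 0], [-0.12, 0, 0, 0]]]'

```text
time: 14.98
tool_pos: [554.7, -140.8, 209.4]
tcp_rot: [1.381, 1.564, -0.651]
contact_force: [0.8, 0.0, -0.0]
grip_width: 46.1
```

>>> step_arm --targets '[[[0, 0.01, 0.03, 0], [-0.01, 0.02, 0.06, 0], [-0.02, 0.03, 0.1, 0], [-0.02, 0.04, 0.13, 0], [-0.02, 0.04, 0.15, 0]]]'

```text
time: 15.4
tool_pos: [523.5, -296.5, 231.4]
tcp_rot: [1.305, 1.56, -0.729]
contact_force: [0.3, -0.7, 0.6]
grip_width: 46.1
```

>>> step_arm --targets '[[[0, 0, 0, 0], [0, 0, 0, 0], [0, 0, 0, 0], [0, 0, 0, 0], [0, 0, 0, 0]]]'

```text
time: 15.82
tool_pos: [524.0, -295.1, 231.6]
tcp_rot: [1.327, 1.561, -0.705]
contact_force: [0.3, -0.9, -0.9]
grip_width: 46.1
```

```bash
python3 - <<'E'
from h import *
st();s=cap('scene','s2');t=cap('top','t2');w=cap('wrist','w7')
for n,c in(('top',t),('wrist',w),('scene',s)):
    W=cloud(c);col=c['color'].astype(int);r,g,b=col[...,0],col[...,1],col[...,2]
    m=(r>110)&(g<70)&(b<70)&(W[...,2]>95)&(W[...,2]<120)&(np.hypot(W[...,0]-555,W[...,1]+142)<45)
    P=W[m]
    if len(P)>10:
        k=P.mean(0);e=np.linalg.svd((P-k)[:,:2],full_matrices=False)[2][0];a=(P-k)[:,:2]@e
        print(n,len(P),k.round(1),'head',np.degrees(np.arctan2(e[1],e[0])).round(1),'span',np.ptp(a).round(1),'slope',np.polyfit(a,P[:,2],1).round(3),P[:,2].max())
a=cv2.resize(s['color'][130:270,200:340,::-1],(400,400),interpolation=cv2.INTER_CUBIC)
d=cv2.resize(w['color'][:,:,::-1],(400,300));d=cv2.copyMakeBorder(d,0,100,0,0,cv2.BORDER_CONSTANT)
cv2.imwrite('pics/end.png',np.hstack([a,d]))
E
```

```text
15.8167 [ 523.95 -295.09  231.6 ] F [ 0.34 -0.93 -0.87] M [ 0.003 -0.031 -0.038] ax [ 0.0077 -0.0066 -0.9999] head -26.44 46.08735327976065
top 83 [ 553.  -141.2  110.7] head -115.9 span 56.2 slope [-4.0000e-03  1.1069e+02] 114.21823508643548
wrist 377 [ 546.7 -162.7  111. ] head -126.0 span 24.1 slope [2.30000e-02 1.10959e+02] 113.58505594932768
scene 69 [ 560.3 -138.   111.7] head 65.0 span 53.8 slope [1.70000e-02 1.11727e+02] 116.23268775263351
```

View pics/end.png

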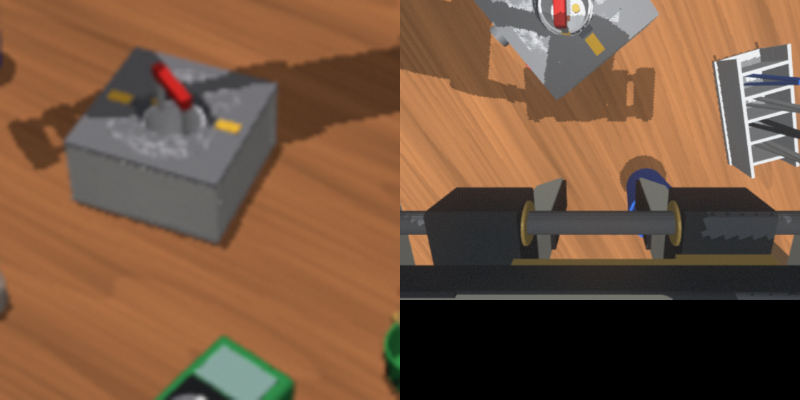

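The basket hangs in the mouth. Its bar top is at about 111 mm (112 expected when locked, 117 on the ledge), level, and turned about 38° clockwise of the gaps. The arm is clear, so I'm handing in.

```bash
python3 -c "
from h import *
print(bot.close_job())"
```

```text
the job is handed in; nothing more can be done
None
```

The basket is hanging locked and level in the cleaner's mouth, and I've handed the job in at about 16 s of robot time. I took it by the red handle, lowered the lugs through the gaps to the ledge, and twisted it clockwise. The lugs dropped into their notches at about 38° (0.67 rad), with about 10 N at most of downward push.

- **Seated:** the gripper dropped 5 mm below ledge height and then met firm contact. That put the underside at 22.8 mm, against 23 mm expected when locked.
- **After letting go:** the handle's top is at about 111 mm (112 expected when locked, 117 if still on the ledge). It points along about 64–65°, which matches the twist.
- **Level:** the handle's slope reads −0.004 in the top view. The scene and wrist views read 0.017 and 0.023, but they are less reliable: few pixels in the scene view and only part of the handle in the wrist view.
- **Other things on the desk:** I touched none of them, and the arm ended clear of everything.

**Disagreements:** the two cameras differed by about 2.5 mm on the mouth's centre; I went with the closer wrist view, and the lugs went in without contact. During the twist the basket drifted up to about 3 mm sideways and leaned slightly, with side forces under 5 N. I recentred it and eased off the push once before the final drop.

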